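# Lay out the gearbox gears in order of size

### The job

Lay the four hubbed steel gears out on the black layout board in order of size, one centred on each mark: the largest on the mark next to the red block, then down in size to the smallest at the other end. Set each one down flat, hub up, without dropping it, and let go of it.

Things in the scene. Friction and masses are not known exactly. Their poses are not given: they have to be found in the camera images.
- gear_88_center (a point): The largest of four steel gears: a loose bright toothed disc 88 mm in diameter and 14 mm thick lying flat on the bench, with a plain round dark hub 28 mm in diameter standing 30 mm above the disc (44 mm tall in all; it may be turned any way about its axis). Grip it by the hub. This point is on its axis, half-way up (22 mm above its underside); z points up along the hub.
- gear_74_center (a point): The second largest of four steel gears: a loose bright toothed disc 74 mm in diameter and 14 mm thick lying flat on the bench, with a plain round dark hub 28 mm in diameter standing 30 mm above the disc (44 mm tall in all; it may be turned any way about its axis). Grip it by the hub. This point is on its axis, half-way up (22 mm above its underside); z points up along the hub.
- gear_60_center (a point): The third largest of four steel gears: a loose bright toothed disc 60 mm in diameter and 14 mm thick lying flat on the bench, with a plain round dark hub 28 mm in diameter standing 30 mm above the disc (44 mm tall in all; it may be turned any way about its axis). Grip it by the hub. This point is on its axis, half-way up (22 mm above its underside); z points up along the hub.
- gear_46_center (a point): The smallest of four steel gears: a loose bright toothed disc 46 mm in diameter and 14 mm thick lying flat on the bench, with a plain round dark hub 28 mm in diameter standing 30 mm above the disc (44 mm tall in all; it may be turned any way about its axis). Grip it by the hub. This point is on its axis, half-way up (22 mm above its underside); z points up along the hub.
- mark_a: The first of four white-rimmed grey round marks, 44 mm across and flat, painted in a straight row 96 mm apart on the black layout board (fixed; 140 x 480 mm, its top is 12 mm above the bench, with an aluminium strip 8 mm higher along its far edge, 62 mm from the row). Counted from the end on the robot's left (+y). Origin: centre of the mark, level with the board's top; y runs along the row towards the left end, z up.
- mark_b: The second of four white-rimmed grey round marks, 44 mm across and flat, painted in a straight row 96 mm apart on the black layout board (fixed; 140 x 480 mm, its top is 12 mm above the bench, with an aluminium strip 8 mm higher along its far edge, 62 mm from the row). Counted from the end on the robot's left (+y). Origin: centre of the mark, level with the board's top; y runs along the row towards the left end, z up.
- mark_c: The third of four white-rimmed grey round marks, 44 mm across and flat, painted in a straight row 96 mm apart on the black layout board (fixed; 140 x 480 mm, its top is 12 mm above the bench, with an aluminium strip 8 mm higher along its far edge, 62 mm from the row). Counted from the end on the robot's left (+y). Origin: centre of the mark, level with the board's top; y runs along the row towards the left end, z up.
- mark_d: The fourth of four white-rimmed grey round marks, 44 mm across and flat, painted in a straight row 96 mm apart on the black layout board (fixed; 140 x 480 mm, its top is 12 mm above the bench, with an aluminium strip 8 mm higher along its far edge, 62 mm from the row). Counted from the end on the robot's left (+y). Origin: centre of the mark, level with the board's top; y runs along the row towards the left end, z up.
- red_block: Fixed red block, 100 x 24 mm and 18 mm high, across one end of the layout board, its centre 72 mm beyond the end mark and in line with the row: it is next to mark_a or next to mark_d, and shows the end where the largest gear belongs (a like grey block is at the other end). Origin: centre of its underside, on the board's top.
Things that resemble listed ones, but are neither listed nor needed, are in the scene too. What is shaped like the part that bears gear_60_center but purple or turquoise is not meant.

How it is judged (in metres and radians):
At the end, for the whole second after the job is handed in: Each gear's axis is within 12 mm of the centre of its own mark (largest at the mark next to the red block, then second, third and smallest in order along the row), lying flat on the board (centre 29 to 39 mm above the bench, tilted under 0.1 rad), hub up, and at rest (under 0.02 m/s and 0.2 rad/s) (((horizontal distance between red_block and mark_a below 0.12 m and horizontal distance between gear_88_center and mark_a below 0.012 m and horizontal distance between gear_74_center and mark_b below 0.012 m and horizontal distance between gear_60_center and mark_c below 0.012 m and horizontal distance between gear_46_center and mark_d below 0.012 m) or (horizontal distance between red_block and mark_d below 0.12 m and horizontal distance between gear_88_center and mark_d below 0.012 m and horizontal distance between gear_74_center and mark_c below 0.012 m and horizontal distance between gear_60_center and mark_b below 0.012 m and horizontal distance between gear_46_center and mark_a below 0.012 m)) and height (world z) of gear_88_center between 0.029 and 0.039 m and angle between each of gear_88_center, gear_74_center, gear_60_center, gear_46_center's own z axis and vertical below 0.1 rad and linear speed of each of gear_88, gear_74, gear_60, gear_46 below 0.02 m/s and angular speed of each of gear_88, gear_74, gear_60, gear_46 below 0.2 rad/s and height (world z) of gear_74_center between 0.029 and 0.039 m and height (world z) of gear_60_center between 0.029 and 0.039 m and height (world z) of gear_46_center between 0.029 and 0.039 m); the robot touches nothing.
It fails at once if gear_88 dropped, thrown or slammed: it moves faster than 0.6 m/s while its centre is less than 50 mm above the bench (its underside within 28 mm of it) (height (world z) of gear_88_center below 0.05 m and linear speed of gear_88 above 0.6 m/s).
It fails at once if gear_74 dropped, thrown or slammed: it moves faster than 0.6 m/s while its centre is less than 50 mm above the bench (its underside within 28 mm of it) (height (world z) of gear_74_center below 0.05 m and linear speed of gear_74 above 0.6 m/s).
It fails at once if gear_60 dropped, thrown or slammed: it moves faster than 0.6 m/s while its centre is less than 50 mm above the bench (its underside within 28 mm of it) (height (world z) of gear_60_center below 0.05 m and linear speed of gear_60 above 0.6 m/s).
It fails at once if gear_46 dropped, thrown or slammed: it moves faster than 0.6 m/s while its centre is less than 50 mm above the bench (its underside within 28 mm of it) (height (world z) of gear_46_center below 0.05 m and linear speed of gear_46 above 0.6 m/s).
It also fails if it takes over 102 s, if anything falls off the work surface, if the arm or the gripper's body presses on something with over 40 N, if the wrist force passes 120 N, or if a joint passes its speed limit or range.

### The arm

A 7-joint arm with a two-finger parallel gripper is mounted at the origin on the work surface. World frame = base frame: x ahead of the robot, y to its left, z up, the work surface at z = 0. Lengths are in m, angles in degrees, forces in N, time in s.
With the tool pointing down it reaches from about 0.4 to 0.875 m from the base axis. Payload 4.4 kg.
Tool frame: the origin (TCP) lies midway between the tips of the shut fingers; the grasp point (between the pads) lies 19 mm behind it (arm.grasp_offset is the distance from the TCP to the grasp point, in m); z points along the fingers, y is the direction in which the jaws open and shut (so a half turn about z gives the same grasp; the last joint's range is limited). The gripper opens to 85 mm and grips with 20 to 120 N. Pads are 22 mm wide; open, the fingers measure 114 mm over their backs; the gripper's body (76 mm by 85 mm) begins 54 mm behind the grasp point. The pads swing forward as they close: fully open they stand 13 mm farther back than shut.
Start: joints at [-3.77, 36.005, 2.206, 86.941, -1.547, 57.084, -1.146], TCP at [0.65, 0, 0.231] pointing down, gripper open.
Joint ranges: [-175.42, 175.42], [-21.48, 121.26], [-71.46, 75.88], [10.55, 141.38], [-63.04, 243.04], [13.31, 113.54], [-168.57, 168.57]. Speed limits (degrees/s): [147.25, 147.25, 180, 180, 180, 180, 180].

### API

Orientations are given as [roll, pitch, yaw] about the fixed x, y, z axes, in that order (R = Rz(yaw) Ry(pitch) Rx(roll)).
In Python, from station import sensors, grab_frame, arm, look_for gives the robot as it stands.
- The arm moves only by the tool arm_command, never from a script. Its argument "targets" is one flat list of numbers, 5 for each row, row after row: the shift along the tool's x, y, z normalised to -1 to 1, where 1 is 75 cm, then the turn about the tool's z normalised to -1 to 1, where 1 is 90 degrees, then the opening, from -1 (shut) to 1 (fully open). A call has 1 to 12 rows; each row is the pose to reach, as a shift and turn from the pose commanded when the call began, along the tool's axes at that moment; what a row does not reach only later rows make up. A row lasts 1/8 s, in which the tool goes at most 62.5 mm and 10.7 degrees, less where a joint would pass 70% of its speed; a pose out of reach is approached as far as the arm can. A call with a number of a shift or a turn outside -1 to 1 is refused whole. A call with a gripper value outside its range is refused whole. The fingers move at their own pace and stop on an object; "newtons" is the grip in N (left out, the last holds). Time passes only in rows, so rows that repeat a pose let the fingers close. It gives the time, the measured TCP pose, the force and the opening at its end, in the units of the state.
- sensors.state(): the state, without advancing time (a new reading comes with each control period).
- grab_frame(name): name is "scene" or "side" or "wrist"; returns a dict with "pixels" (384x512x3 uint8, red, green, blue), "fx", "fy", "cx", "cy" (pixels), "view" (4x4, takes a point from world to camera coordinates). Camera axes: x right, y up, looking along -z (the intrinsics and any distortion apply to the point x, -y, -z); pixel columns grow to the right and rows downward; lengths in m; the calibration is good to about 2 mm. A picture is of the moment at which its call begins. There is no depth.
- arm.sign_off(): hands the job in, once; it reports no verdict.
Trained networks look in the newest picture that a camera, given by its name, has taken for a name from the list of things; names that differ only in an ending like _2 or _b are one class to them, and where a whole thing is asked for, a point or a joint stands for the part that bears it (a point fixed in the world has none). Each returns a list of dicts, best first, with "score" (0 to 1); they miss things now and then, are a little off and sometimes report something else, mostly with a low value. They report only what shows in the picture. A call takes as long as a camera call. They do not tell look-alikes from the thing itself.
- look_for(camera, label): "rect" ([left, top, right, bottom] in pixels, round what is visible of it).
The state is a dict: "clock": time; "q": joint angles; "qvel": joint speeds; "joint_torque": joint torques, N m; "ee_pos": TCP position; "ee_rot": TCP orientation; "force": force on the tool from outside, world axes, zero at the start; "wrist_torque": the same for the moment, N m; "gripper_width": finger opening in m.
Only numpy, scipy, OpenCV 4.12 (cv2) and the standard library are available. Lean on these libraries where they do the work, as an engineer would, in place of code of your own. Each camera call takes 0.05 s, during which the arm holds its last target. There are 200 camera calls.

## Working session

There is one attempt and no reset: what is moved stays moved. The work goes in short steps, Python scripts to look and compute and a tool call to move; the robot and the scene stay as the last step left them, time stands still between calls to the robot, and variables do not carry over. Pictures are saved under pics/ and viewed, about 12 in all and at most 16, crops included, and the job is handed in when it is done.

Besides the shell and the picture viewer there is one more tool, called after "Request:" as a command line: name --argument value ..., lists and objects as JSON in quotes. arm_command: Moves the arm, as the interface text tells. Scaled input: -1 to 1 covers 75 cm each way for a shift and 90 degrees each way for a turn. Its arguments: {"type":"object","properties":{"targets":{"type":"array"},"newtons":{"type":"number"}},"required":["targets"]}

```bash
ls; mkdir -p pics; python3 - <<'E'
from station import *
import cv2,numpy as np
print(sensors.state())
for n in ["scene","side","wrist"]:
    f=grab_frame(n); cv2.imwrite(f"pics/{n}0.png",f["pixels"][:,:,::-1])
    print(n,{k:f[k] for k in f if k not in("pixels",)})
    for l in ["gear_88_center","gear_74_center","gear_60_center","gear_46_center","mark_a","red_block"]:
        print(l,[(round(d["score"],2),[round(v) for v in d["rect"]]) for d in look_for(n,l)])
E
```

```text
pics
{'clock': 0.0, 'q': array([-3.77217935, 36.05863251,  2.20260779, 86.99620287, -1.54725065,
       57.08523138, -1.14662753]), 'qvel': array([-0.0534685 ,  0.01416649,  0.03277033, -0.01913865,  0.04115823,
       -0.07589573,  0.04174859]), 'joint_torque': array([-1.11932164e-03, -5.63405585e+01,  1.22606792e+00, -1.93450052e+01,
        1.09587883e-02,  1.05136272e-02, -8.84369996e-06]), 'ee_pos': array([6.49364427e-01, 5.35765254e-05, 2.30391191e-01]), 'ee_rot': array([-1.79889619e+02,  1.26679843e-03,  9.00012222e+01]), 'force': array([-0.04566316,  0.25151366,  0.33969655]), 'wrist_torque': array([-0.03762615, -0.0398948 ,  0.04492831]), 'gripper_width': 0.08528671405495641}
scene {'fx': 384.8289939027493, 'fy': 384.8289939027493, 'cx': 253.89430521339145, 'cy': 188.65774564210864, 'view': array([[ 0.81130078,  0.58459533,  0.00627323, -0.40655445],
       [-0.49026558,  0.67446629,  0.55202798,  0.25101476],
       [ 0.31848189, -0.45093628,  0.83380199, -1.21135191],
       [ 0.        ,  0.        ,  0.        ,  1.        ]])}
gear_88_center [(0.58, [256, 136, 282, 159]
[... 1394 characters left out ...]
9128, 'view': array([[ 9.99999914e-01,  1.09643121e-04,  4.00990293e-04,
        -6.51099759e-01],
       [ 4.47712024e-06,  9.61694865e-01, -2.74122212e-01,
         3.55703506e-02],
       [-4.15685920e-04,  2.74122190e-01,  9.61694781e-01,
        -3.78619773e-01],
       [ 0.00000000e+00,  0.00000000e+00,  0.00000000e+00,
         1.00000000e+00]])}
gear_88_center [(0.72, [40, 5, 128, 91])]
gear_74_center [(0.2, [209, 85, 251, 120])]
gear_60_center []
gear_46_center [(0.65, [103, 264, 122, 285])]
mark_a [(0.72, [210, 0, 249, 26]), (0.69, [108, 266, 117, 283]), (0.62, [220, 245, 256, 274]), (0.58, [210, 80, 248, 120]), (0.56, [216, 169, 252, 203])]
red_block [(0.63, [197, 300, 275, 321])]
```

```bash
python3 - <<'E'
import cv2,numpy as np
a=cv2.imread("pics/scene0.png");b=cv2.imread("pics/side0.png")
cv2.imwrite("pics/s1.png",cv2.resize(a,(800,600),interpolation=cv2.INTER_CUBIC))
cv2.imwrite("pics/s2.png",cv2.resize(b,(800,600),interpolation=cv2.INTER_CUBIC))
E
```

```text
(no output)
```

View pics/s1.png

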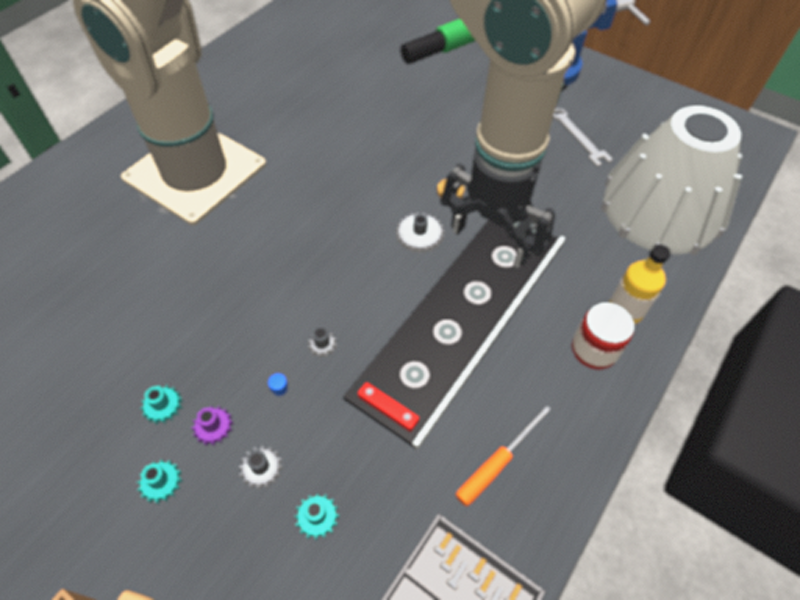

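View pics/s2.png

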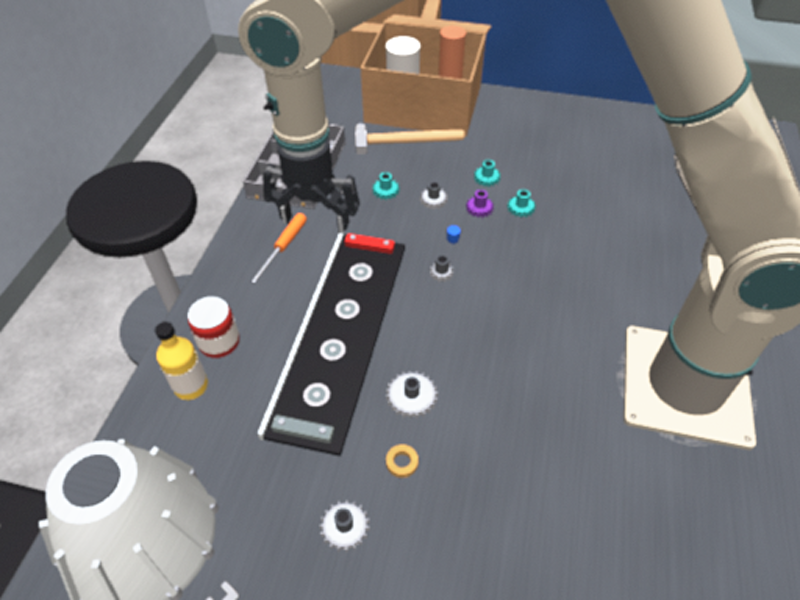

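View pics/wrist0.png

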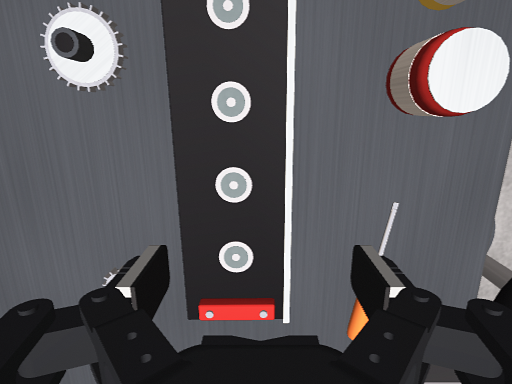

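Steel gears, side view (800x600): (412,392), (344,523), (433,193), (442,266). Look-alikes are the turquoise gears at (386,185), (487,170), (522,202) and the purple one at (480,202); the orange ring at (402,459) and blue cap at (453,233) are not gears. The red block is at the -y end, next to mark_d. Next I'll rectify the views to get metric positions and diameters.

```bash
cat > h.py <<'E'
import cv2,numpy as np
from station import *
def H(f,z):  # world plane z -> pixel homography
    K=np.array([[f["fx"],0,f["cx"]],[0,f["fy"],f["cy"]],[0,0,1]])
    V=np.diag([1,-1,-1])@f["view"][:3]
    return K@np.c_[V[:,0],V[:,1],V[:,2]*z+V[:,3]]
def topdown(f,z,x0,x1,y0,y1,s=1000):
    # output col = (x-x0)*s, row=(y1-y)*s
    A=np.array([[1/s,0,x0],[0,-1/s,y1],[0,0,1]])
    return cv2.warpPerspective(f["pixels"][:,:,::-1].copy(),H(f,z)@A,(int((x1-x0)*s),int((y1-y0)*s)),flags=cv2.INTER_LINEAR|cv2.WARP_INVERSE_MAP)
def px2w(f,u,v,z):
    p=np.linalg.inv(H(f,z))@[u,v,1]; return p[:2]/p[2]
def w2px(f,x,y,z):
    p=H(f,z)@[x,y,1]; return p[:2]/p[2]
def blobs(im,x0,y1,s=1000,thr=150,lo=.03,hi=.12):
    hsv=cv2.cvtColor(im,cv2.COLOR_BGR2HSV); m=((hsv[...,2]>thr)&(hsv[...,1]<40)).astype(np.uint8)*255
    out=[]
    for c in cv2.findContours(m,cv2.RETR_EXTERNAL,cv2.CHAIN_APPROX_NONE)[0]:
        (u,v),r=cv2.minEnclosingCircle(c); d=2*r/s
        if lo<d<hi and cv2.contourArea(c)>.35*np.pi*r*r: out.append((round(x0+u/s,4),round(y1-v/s,4),round(d,3)))
    return out
E
python3 - <<'E'
from h import *
for n in ["scene","side","wrist"]:
    f=grab_frame(n)
    for z in (.012,.014):
        im=topdown(f,z,.2,.9,-.6,.6); print(n,z,blobs(im,.2,.6))
    if n=="side": cv2.imwrite("pics/td_side.png",im[::2,::2])
E
```

```text
scene 0.012 [(0.5209, -0.3676, 0.059), (0.6193, -0.1171, 0.047), (0.6184, -0.0212, 0.048), (0.6177, 0.0744, 0.048), (0.4585, 0.1305, 0.085), (0.6168, 0.1703, 0.048)]
scene 0.014 [(0.5218, -0.368, 0.058), (0.6198, -0.118, 0.047), (0.6189, -0.0224, 0.048), (0.6183, 0.073, 0.048), (0.4594, 0.1288, 0.086), (0.6174, 0.1688, 0.048)]
side 0.012 [(0.5223, -0.3705, 0.06), (0.8655, -0.335, 0.031), (0.4641, -0.1597, 0.044), (0.6192, -0.1185, 0.048), (0.6193, -0.0222, 0.047), (0.8739, 0.0433, 0.08), (0.6185, 0.0738, 0.047), (0.837, 0.0995, 0.077), (0.4597, 0.1292, 0.089), (0.6177, 0.1699, 0.047), (0.854, 0.1935, 0.07), (0.5079, 0.3743, 0.075), (0.6385, 0.502, 0.032)]
side 0.014 [(0.5214, -0.3685, 0.06), (0.865, -0.3325, 0.03), (0.4638, -0.1581, 0.045), (0.6191, -0.1166, 0.047), (0.6189, -0.0205, 0.047), (0.8726, 0.0444, 0.08), (0.6181, 0.0751, 0.047), (0.836, 0.1025, 0.076), (0.4594, 0.1297, 0.089), (0.6171, 0.171, 0.047), (0.853, 0.1945, 0.07), (0.507, 0.3749, 0.075), (0.6371, 0.5012, 0.032)]
wrist 0.012 [(0.6196, -0.1163, 0.045), (0.6189, -0.0198, 0.045), (0.6182, 0.0763, 0.045), (0.8797, 0.1084, 0.088), (0.4585, 0.1319, 0.089), (0.6175, 0.1722, 0.044)]
wrist 0.014 [(0.6198, -0.1153, 0.044), (0.6191, -0.0194, 0.044), (0.6184, 0.0763, 0.044), (0.8786, 0.1082, 0.088), (0.4596, 0.1312, 0.088), (0.6176, 0.1714, 0.044)]
```

View pics/td_side.png

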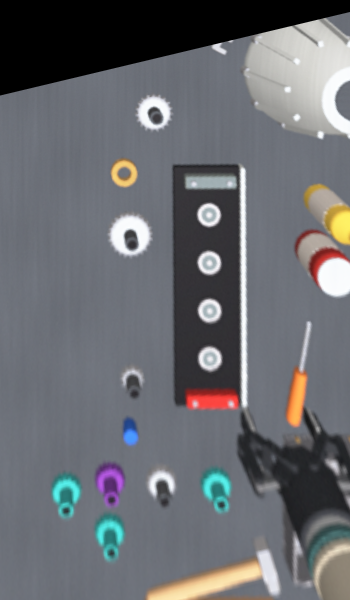

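Diameters identify the gears at (x,y): 88 at (.4595,.130), 74 at (.507,.375), 60 at (.5215,-.3685), 46 at (.464,-.159). Mark d at (.6193,-.117) is next to red, so 88→d, 74→c, 60→b, 46→a. I'll make one close crop of the gear_60 candidate, since it has coloured look-alikes, and start towards gear 88.

```bash
python3 - <<'E'
import cv2
a=cv2.imread("pics/scene0.png")[235:350,80:225]
cv2.imwrite("pics/c60.png",cv2.resize(a,None,fx=4,fy=4,interpolation=cv2.INTER_CUBIC))
E
```

```text
(no output)
```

View pics/c60.png

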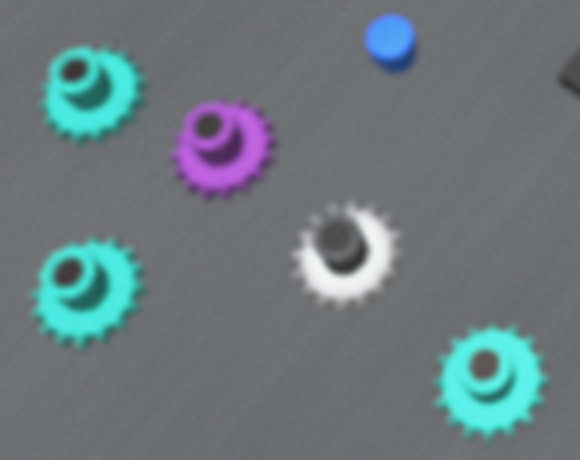

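Request:
arm_command --targets '[0.04,-0.06,0.03,0,0.2,0.1,-0.14,0.08,0,0.2,0.15,-0.21,0.12,0,0.2,0.174,-0.253,0.147,0,0.2,0.174,-0.253,0.147,0,0.2,0.174,-0.253,0.18,0,0.2,0.174,-0.253,0.2,0,0.2,0.174,-0.253,0.2,0,0.2]' --newtons 80

```text
clock: 2.2
ee_pos: [0.4604, 0.1299, 0.0806]
ee_rot: [-179.9, 0.0, 89.9]
force: [0.3, -0.3, -0.5]
gripper_width: 0.0513
```

The crop shows the bright steel gear with a dark hub at (343,255), clearly distinct from the turquoise and purple ones. Next, a wrist check over gear 88.

```bash
python3 - <<'E'
from h import *
f=grab_frame("wrist"); im=f["pixels"][:,:,::-1].copy()
for z in(.014,.044):
    cv2.circle(im,tuple(int(v) for v in w2px(f,.4595,.130,z)),4,(0,0,255),1)
cv2.imwrite("pics/w88.png",im)
E
```

```text
(no output)
```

View pics/w88.png

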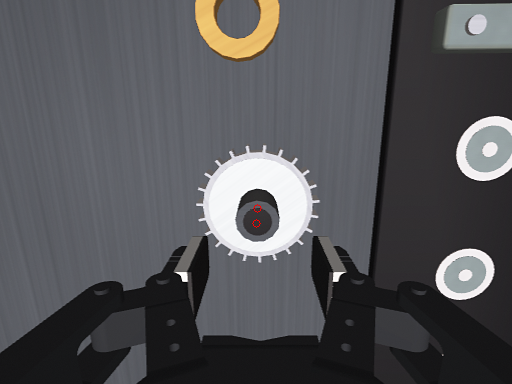

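The hub top is at (258,221) and my prediction was (256,223), so they agree to about 1 mm. Descend and grip.

Request:
arm_command --targets '[0,0,0.03,0,0.2,0,0,0.055,0,0.2,0,0,0.075,0,0.2,0,0,0.083,0,0.2,0,0,0.083,0,0.2,0,0,0.083,0,-1,0,0,0.083,0,-1,0,0,0.083,0,-1,0,0,0.083,0,-1,0,0,0.083,0,-1]'

```text
clock: 3.5
ee_pos: [0.4598, 0.1306, 0.0199]
ee_rot: [-180.0, -0.0, 90.0]
force: [-1.8, 0.1, 5.1]
gripper_width: 0.0257
```

Request:
arm_command --targets '[0,0,-0.02,0,-1,0,0,-0.06,0,-1,0,0,-0.1,0,-1,-0.03,0.02,-0.12,0,-1,-0.09,0.06,-0.12,0,-1,-0.15,0.1,-0.12,0,-1,-0.21,0.14,-0.12,0,-1,-0.27,0.175,-0.12,0,-1,-0.31,0.2,-0.12,0,-1,-0.33,0.213,-0.12,0,-1,-0.33,0.213,-0.12,0,-1,-0.33,0.213,-0.12,0,-1]'

```text
clock: 5.0
ee_pos: [0.6188, -0.1142, 0.1088]
ee_rot: [-179.9, -0.1, 90.1]
force: [0.2, 0.4, -6.7]
gripper_width: 0.0256
```

```bash
python3 - <<'E'
from h import *
s=sensors.state(); print(s["ee_pos"],s["force"],s["gripper_width"],s["clock"])
f=grab_frame("wrist"); im=f["pixels"][:,:,::-1].copy()
cv2.circle(im,tuple(int(v) for v in w2px(f,.6193,-.1172,.012)),4,(0,0,255),1)
cv2.imwrite("pics/w88b.png",im)
E
```

```text
[ 0.61883168 -0.11417385  0.10884687] [ 0.24715094  0.43621091 -6.73681342] 0.02558764673149726 5.0
```

View pics/w88b.png

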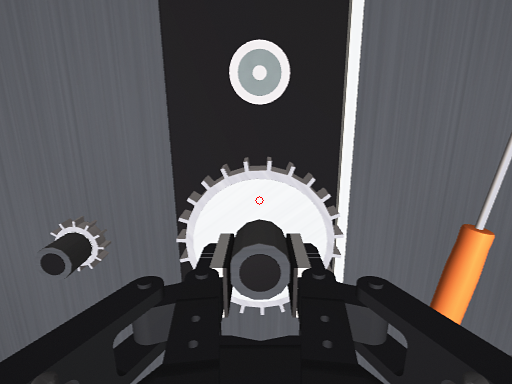

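Gear 88 is held level over mark d. The hub is at about (260,270) and the mark is hidden under it at (259,200). Lower and check.

Request:
arm_command --targets '[-0.001,0.001,0.03,0,-1,-0.001,0.001,0.06,0,-1,-0.001,0.001,0.08,0,-1,-0.001,0.001,0.092,0,-1,-0.001,0.001,0.098,0,-1,-0.001,0.001,0.1,0,-1,-0.001,0.001,0.1,0,-1]'

```text
clock: 5.92
ee_pos: [0.6211, -0.1178, 0.0345]
ee_rot: [180.0, 0.0, 90.0]
force: [-0.6, -0.3, -6.1]
gripper_width: 0.0255
```

Request:
arm_command --targets '[0,-0.002,0.002,0,-1,0,-0.002,0.0035,0,-1,0,-0.002,0.0035,0,-1]'

```text
clock: 6.3
ee_pos: [0.6191, -0.1178, 0.032]
ee_rot: [-180.0, 0.0, 90.0]
force: [-2.4, -0.2, 1.4]
gripper_width: 0.0258
```

In contact. Release, lift and go on to gear 74.

Request:
arm_command --targets '[0,0,0,0,0.2,0,0,0,0,0.2,0,0,0,0,0.2,0,0,-0.03,0,0.2,0,0,-0.08,0,0.2,0.05,0,-0.13,0,0.2,0.13,-0.02,-0.13,0,0.2,0.21,-0.04,-0.13,0,0.2,0.29,-0.06,-0.13,0,0.2,0.37,-0.08,-0.13,0,0.2,0.45,-0.1,-0.13,0,0.2,0.53,-0.12,-0.13,0,0.2]'

```text
clock: 7.8
ee_pos: [0.5289, 0.2818, 0.1292]
ee_rot: [179.9, -0.0, 90.0]
force: [0.2, -0.1, -0.5]
gripper_width: 0.0511
```

```bash
python3 - <<'E'
from h import *
print(sensors.state()["ee_pos"])
for n in ["scene","side"]:
    f=grab_frame(n)
    print(n,blobs(topdown(f,.026,.2,.9,-.6,.6),.2,.6,lo=.07))
E
```

```text
[0.52891034 0.28182358 0.12923427]
scene [(0.6201, -0.1193, 0.083), (0.511, 0.3604, 0.071)]
side [(0.867, 0.0536, 0.078), (0.8309, 0.1125, 0.072), (0.5053, 0.3793, 0.072)]
```

Gear 88 is about 2 mm from mark d. Approach gear 74.

Request:
arm_command --targets '[0.06,-0.015,0,0,0.2,0.11,-0.029,0.03,0,0.2,0.126,-0.029,0.06,0,0.2,0.126,-0.029,0.08,0,0.2,0.126,-0.029,0.08,0,0.2]'

```text
clock: 8.52
ee_pos: [0.5074, 0.3722, 0.0678]
ee_rot: [-179.9, 0.1, 89.9]
force: [0.1, 0.2, 0.6]
gripper_width: 0.0512
```

```bash
cat > hub.py <<'E'
from h import *
import sys
# hub top estimate in the wrist view: dark blob near predicted (x,y,z) -> world
x,y,z=map(float,sys.argv[1:4])
print(sensors.state()["ee_pos"])
f=grab_frame("wrist"); im=f["pixels"][:,:,::-1].copy()
u,v=w2px(f,x,y,z)
print("disc",blobs(topdown(f,z-.03,x-.1,x+.1,y-.1,y+.1),x-.1,y+.1))
c=im[max(0,int(v)-100):int(v)+100,max(0,int(u)-100):int(u)+100].copy()
cv2.circle(c,(min(100,int(u)),min(100,int(v))),3,(0,0,255),1)
cv2.imwrite(sys.argv[4],cv2.resize(c,None,fx=2,fy=2))
E
python3 hub.py .507 .375 .044 pics/w74.png
```

```text
[0.50735484 0.37224959 0.0678347 ]
disc [(0.5072, 0.3764, 0.074)]
```

View pics/w74.png

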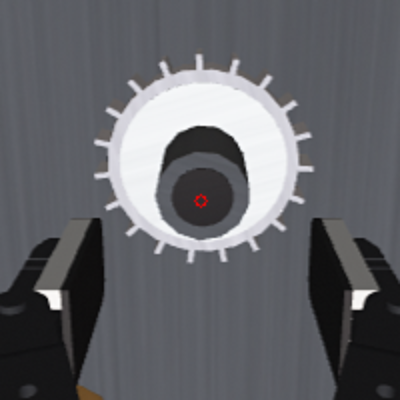

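The hub centre is at about (203,197) in the crop against a predicted (200,200), so gear 74 is at (.507,.376). Descend and grip.

Request:
arm_command --targets '[0.003,0,0.03,0,0.2,0.003,0,0.05,0,0.2,0.003,0,0.065,0,0.2,0.003,0,0.065,0,0.2,0.003,0,0.065,0,-1,0.003,0,0.065,0,-1,0.003,0,0.065,0,-1,0.003,0,0.065,0,-1,0.003,0,0.065,0,-1]'

```text
clock: 9.7
ee_pos: [0.5076, 0.3767, 0.0211]
ee_rot: [180.0, -0.0, 90.0]
force: [-2.1, -1.3, 6.0]
gripper_width: 0.0252
```

Request:
arm_command --targets '[0,0,-0.02,0,-1,0,0,-0.07,0,-1,-0.03,0.01,-0.13,0,-1,-0.1,0.03,-0.13,0,-1,-0.17,0.05,-0.13,0,-1,-0.24,0.07,-0.13,0,-1,-0.31,0.09,-0.13,0,-1,-0.38,0.11,-0.13,0,-1,-0.45,0.13,-0.13,0,-1,-0.5,0.145,-0.13,0,-1,-0.53,0.149,-0.12,0,-1,-0.53,0.149,-0.11,0,-1]'

```text
clock: 11.2
ee_pos: [0.6192, -0.0246, 0.1027]
ee_rot: [180.0, 0.1, 89.7]
force: [-0.2, 0.2, -4.3]
gripper_width: 0.0251
```

Request:
arm_command --targets '[0,0,0.03,0,-1,0,0,0.06,0,-1,0,0,0.08,0,-1,0,0,0.088,0,-1,0,0,0.088,0,-1]'

```text
clock: 11.82
ee_pos: [0.6193, -0.0206, 0.0366]
ee_rot: [-180.0, -0.0, 90.0]
force: [0.9, 0.2, -4.9]
gripper_width: 0.0257
```

Lower the last 4.5 mm to contact, release and head for gear 60.

Request:
arm_command --targets '[0,0,0.002,0,-1,0,0,0.004,0,-1,0,0,0.006,0,-1,0,0,0.006,0,-1]'

```text
clock: 12.32
ee_pos: [0.6196, -0.021, 0.0332]
ee_rot: [179.9, 0.0, 90.0]
force: [-1.1, -0.7, 3.7]
gripper_width: 0.0257
```

Request:
arm_command --targets '[0,0,0,0,0.2,0,0,0,0,0.2,0,0,0,0,0.2,0,0,-0.03,0,0.2,0,0,-0.08,0,0.2,-0.05,-0.015,-0.13,0,0.2,-0.13,-0.04,-0.13,0,0.2,-0.21,-0.065,-0.13,0,0.2,-0.29,-0.09,-0.13,0,0.2,-0.37,-0.11,-0.12,0,0.2,-0.43,-0.125,-0.09,0,0.2,-0.463,-0.13,-0.055,0,0.2]'

```text
clock: 13.82
ee_pos: [0.5202, -0.3726, 0.0733]
ee_rot: [180.0, 0.2, 89.7]
force: [-0.2, -0.0, -0.3]
gripper_width: 0.0513
```

```bash
python3 hub.py .5215 -.3685 .044 pics/w60.png; python3 - <<'E'
from h import *
for n in ["scene","side"]:
    f=grab_frame(n)
    print(n,blobs(topdown(f,.026,.5,.72,-.2,.2),.5,.2,lo=.06,thr=170))
E
```

```text
[ 0.52016178 -0.37261211  0.07327016]
disc [(0.523, -0.367, 0.06)]
scene [(0.6198, -0.1187, 0.08), (0.6206, -0.0238, 0.066)]
side [(0.6197, -0.1174, 0.084), (0.6201, -0.0222, 0.068)]
```

View pics/w60.png

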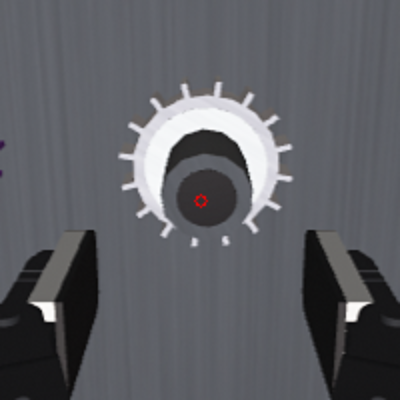

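The crop shows gear 60 as bright steel with its hub at (207,197), giving about (.523,-.367). Both placed gears are within 2–3 mm of their marks. Descend and grip.

Request:
arm_command --targets '[0.001,0.001,0.03,0,0.2,0.001,0.001,0.055,0,0.2,0.001,0.001,0.072,0,0.2,0.001,0.001,0.072,0,0.2,0.001,0.001,0.072,0,-1,0.001,0.001,0.072,0,-1,0.001,0.001,0.072,0,-1,0.001,0.001,0.072,0,-1,0.001,0.001,0.072,0,-1]'

```text
clock: 15.1
ee_pos: [0.523, -0.3677, 0.0205]
ee_rot: [179.9, 0.0, 90.0]
force: [-1.2, 1.3, 5.8]
gripper_width: 0.0257
```

Request:
arm_command --targets '[0,0,-0.02,0,-1,0,0,-0.07,0,-1,0,0,-0.13,0,-1,0.06,0.015,-0.13,0,-1,0.13,0.03,-0.13,0,-1,0.2,0.045,-0.13,0,-1,0.27,0.06,-0.13,0,-1,0.34,0.075,-0.13,0,-1,0.41,0.09,-0.13,0,-1,0.48,0.105,-0.13,0,-1,0.55,0.12,-0.13,0,-1,0.59,0.127,-0.13,0,-1]'

```text
clock: 16.6
ee_pos: [0.6179, 0.0796, 0.1174]
ee_rot: [180.0, -0.1, 90.2]
force: [-0.6, -0.5, -3.7]
gripper_width: 0.0251
```

Request:
arm_command --targets '[0,0,0,0,-1,0,0,0.03,0,-1,0,0,0.06,0,-1,0,0,0.09,0,-1,0,0,0.105,0,-1,0,0,0.109,0,-1,0,0,0.109,0,-1]'

```text
clock: 17.48
ee_pos: [0.6182, 0.0747, 0.0357]
ee_rot: [180.0, 0.0, 90.0]
force: [0.3, -0.4, -3.2]
gripper_width: 0.0257
```

Request:
arm_command --targets '[0,0,0.002,0,-1,0,0,0.004,0,-1,0,0,0.005,0,-1,0,0,0.005,0,-1]'

```text
clock: 17.98
ee_pos: [0.6181, 0.0751, 0.0325]
ee_rot: [179.9, -0.0, 90.0]
force: [-1.7, -0.5, 5.5]
gripper_width: 0.0257
```

Request:
arm_command --targets '[0,0,0,0,0.2,0,0,0,0,0.2,0,0,0,0,0.2,0,0,-0.03,0,0.2,0,0,-0.08,0,0.2,-0.03,-0.02,-0.13,0,0.2,-0.1,-0.07,-0.13,0,0.2,-0.17,-0.12,-0.13,0,0.2,-0.24,-0.165,-0.12,0,0.2,-0.29,-0.195,-0.09,0,0.2,-0.312,-0.205,-0.06,0,0.2,-0.312,-0.205,-0.06,0,0.2]'

```text
clock: 19.48
ee_pos: [0.4622, -0.1602, 0.0754]
ee_rot: [-179.8, -0.0, 89.8]
force: [-0.1, -0.1, -0.0]
gripper_width: 0.0515
```

```bash
python3 hub.py .464 -.159 .044 pics/w46.png
```

```text
[ 0.46224542 -0.16023743  0.07540207]
disc []
```

View pics/w46.png

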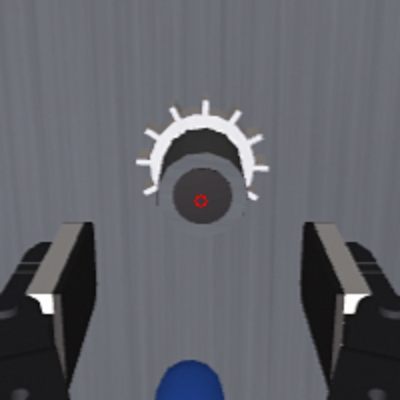

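The hub is at (203,194) against a predicted (200,200), so gear 46 is at about (.465,-.157). Grip.

Request:
arm_command --targets '[0.0025,0.001,0.03,0,0.2,0.0025,0.001,0.055,0,0.2,0.0025,0.001,0.074,0,0.2,0.0025,0.001,0.074,0,0.2,0.0025,0.001,0.074,0,-1,0.0025,0.001,0.074,0,-1,0.0025,0.001,0.074,0,-1,0.0025,0.001,0.074,0,-1,0.0025,0.001,0.074,0,-1]'

```text
clock: 20.65
ee_pos: [0.4651, -0.157, 0.022]
ee_rot: [179.9, 0.0, 90.0]
force: [-0.9, 1.4, 6.7]
gripper_width: 0.0256
```

Request:
arm_command --targets '[0,0,-0.02,0,-1,0,0,-0.07,0,-1,0,0,-0.13,0,-1,0.05,0.025,-0.13,0,-1,0.12,0.055,-0.13,0,-1,0.19,0.085,-0.13,0,-1,0.26,0.12,-0.13,0,-1,0.33,0.15,-0.13,0,-1,0.39,0.18,-0.13,0,-1,0.42,0.195,-0.13,0,-1,0.437,0.203,-0.13,0,-1,0.437,0.203,-0.13,0,-1]'

```text
clock: 22.15
ee_pos: [0.6168, 0.1709, 0.1187]
ee_rot: [-180.0, -0.0, 90.0]
force: [0.3, -0.6, -2.5]
gripper_width: 0.0254
```

Request:
arm_command --targets '[0,0,0.03,0,-1,0,0,0.06,0,-1,0,0,0.09,0,-1,0,0,0.105,0,-1,0,0,0.11,0,-1,0,0,0.112,0,-1,0,0,0.112,0,-1]'

```text
clock: 23.02
ee_pos: [0.6175, 0.1707, 0.0352]
ee_rot: [179.9, -0.0, 90.0]
force: [0.4, -0.9, -1.7]
gripper_width: 0.0253
```

Request:
arm_command --targets '[0,0,0.0015,0,-1,0,0,0.003,0,-1,0,0,0.003,0,-1]'

```text
clock: 23.4
ee_pos: [0.6175, 0.1708, 0.034]
ee_rot: [179.9, -0.0, 90.0]
force: [-1.3, -1.3, 8.5]
gripper_width: 0.0254
```

Contact. Release, rise and back off to check.

Request:
arm_command --targets '[0,0,0,0,0.2,0,0,0,0,0.2,0,0,0,0,0.2,0,0,-0.03,0,0.2,0,0,-0.08,0,0.2,-0.03,-0.03,-0.14,0,0.2,-0.08,-0.08,-0.2,0,0.2,-0.13,-0.13,-0.25,0,0.2,-0.16,-0.18,-0.28,0,0.2,-0.16,-0.2,-0.28,0,0.2,-0.16,-0.2,-0.28,0,0.2,-0.16,-0.2,-0.28,0,0.2]'

```text
clock: 24.9
ee_pos: [0.468, 0.0517, 0.2416]
ee_rot: [180.0, -0.0, 90.1]
force: [0.6, -0.5, -0.5]
gripper_width: 0.0515
```

```bash
python3 - <<'E'
from h import *
for n in ["scene","side","wrist"]:
    f=grab_frame(n)
    for thr in(150,180): print(n,blobs(topdown(f,.026,.5,.72,-.2,.25),.5,.25,lo=.03,thr=thr))
    if n=="side": cv2.imwrite("pics/end.png",cv2.resize(f["pixels"][:,:,::-1],(800,600)))
    if n=="wrist": cv2.imwrite("pics/endw.png",f["pixels"][:,:,::-1])
E
```

```text
scene [(0.6202, -0.1189, 0.084), (0.6207, -0.0238, 0.07), (0.6191, 0.0729, 0.055)]
scene [(0.6197, -0.1186, 0.079), (0.6204, -0.0236, 0.065), (0.619, 0.073, 0.051)]
side [(0.6199, -0.1169, 0.087), (0.6204, -0.0215, 0.071), (0.6185, 0.0753, 0.057), (0.6146, 0.1758, 0.049)]
side [(0.6195, -0.1176, 0.082), (0.6203, -0.0222, 0.067), (0.6185, 0.075, 0.053)]
wrist [(0.626, -0.0945, 0.06), (0.6207, -0.0211, 0.074), (0.6188, 0.0758, 0.06)]
wrist [(0.6261, -0.0944, 0.058), (0.6207, -0.021, 0.073), (0.6192, 0.0756, 0.059)]
```

View pics/end.png

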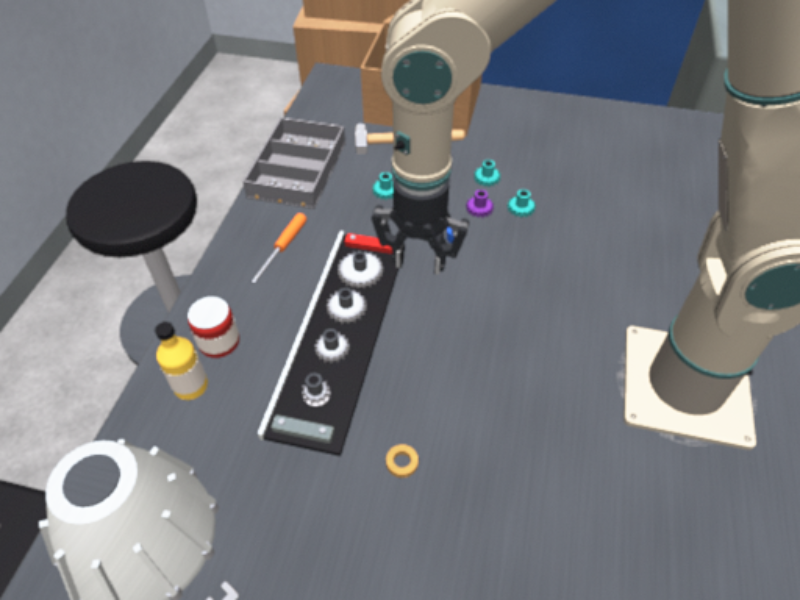

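View pics/endw.png

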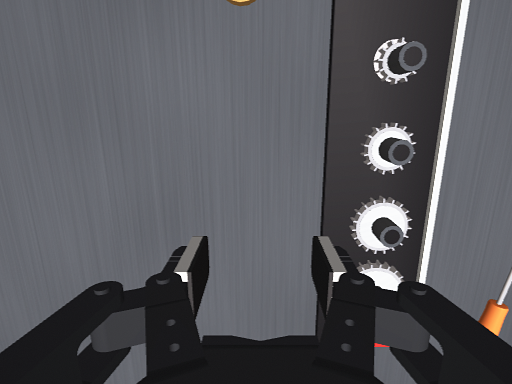

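Both views show four gears flat and hub up, in size order from the red block. Gear 46's disc was only found once, with a partial blob, so I'll check it by its hub top: side (314,380)/800 and wrist (413,56).

```bash
python3 - <<'E'
from h import *
print(px2w(grab_frame("side"),314*.64,380*.64,.056),px2w(grab_frame("wrist"),413,56,.056))
print(arm.sign_off())
E
```

```text
[0.61642171 0.16958397] [0.61888594 0.16997342]
the job is handed in; nothing more can be done
None
```

All four gears are on the board, flat, hub up and let go, and the job is handed in at about 25 s of the 102 s allowed. Gear 88 is on mark d, next to the red block, then 74 on c, 60 on b and 46 on a. Each one was lowered until the wrist force showed contact before I released it.

- **Position:** in the last views all four are within about 3 mm of their marks (the limit is 12 mm).
- **Checks that disagreed:**
  - The disc detector missed gear 46 in most final views, and its one partial hit was about 6 mm off. Its hub top, read by hand in two views, put it within 2 mm of mark a.
  - The wrist view gave a wrong position for gear 88 because it was half hidden. The scene and side views agreed on it.
- **Not measured:** I judged flatness only from the pictures and the contact height.

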